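# Plug the sensor into its cantilever plate, slide it out to the pointer and hold it

## Robot

A 6-joint arm with a two-finger parallel gripper is mounted at the origin on the work surface. World frame = base frame: x ahead of the robot, y to its left, z up, the work surface at z = 0. Lengths are in mm, angles in rad, forces in N, time in s.
With the tool pointing down it reaches from about 325 to 900 mm from the base axis. Payload 6.1 kg.
Tool frame: the origin (TCP) lies at the very end of the fingers, on their centre line; the grasp point (between the pads) lies 19 mm behind it; z points along the fingers, y is the line along which they close (so a half turn about z gives the same grasp; the last joint's range is limited). The gripper opens to 87 mm and grips with 3 to 60 N. Pads are 19 mm wide; open, the fingers measure 117 mm over their backs; the gripper's body (75 mm by 190 mm) begins 51 mm behind the grasp point.
Start: joints at [1.019, 0.22, 1.526, -0, 1.395, -0.126], TCP at [258.153, 569.186, 222.538] pointing down, gripper open.
Joint ranges: [-2.98, 2.98], [-0.91, 2.08], [0.09, 2.57], [-1.24, 4.39], [0.2, 2.65], [-2.68, 2.68]. Speed limits (rad/s): [2.57, 2.57, 3.01, 3.14, 3.14, 3.14].

## Interface

Orientations are given as a unit quaternion [w, x, y, z].
In Python, from station import ctrl, kinematics, cams gives the robot as it stands. The module is installed in compiled form; this text tells all that it offers. Calls block until the motion is done:
- ctrl.move_to(position, orientation): joint-space move of the TCP to a pose.
- ctrl.move_l(position, speed=150, rotation=None, until_force=None): straight line of the TCP; rotation=None keeps the orientation; speed is the mean speed in mm/s. With until_force (N) it stops when the force on the tool has changed by that much, and returns True; else False.
- ctrl.goto_joints(angles): joint-space move.
- ctrl.grip(opening, grip_force=None): opening from 0.0 (shut) to 1.0 (fully open); grip_force is the grip in N (None keeps the last); returns when the fingers have stopped.
- ctrl.pause(seconds).
- kinematics.ik(position, orientation): joint angles nearest the present ones, or None.
- ctrl.read_state(): the state.
- cams.camera(name): name is "scene" or "top" or "wrist"; returns (picture, depth): 400x640x3 uint8, red, green, blue; 400x640 float32, mm along the optical axis (not along the pixel's ray), 0 where there is no reading.
- cams.calibration(name): a dict with "intrinsics" (3x3 intrinsics, pixels), "R" (3x3) and "t" (3): a world point X has camera coordinates R X + t. Camera axes: x right, y down, z forward; pixel columns grow to the right and rows downward; lengths in mm; the calibration is good to about 2 mm. The wrist camera is an equidistant fisheye: a pixel r from the principal point sees the ray r / f radians off the axis. A picture is of the moment at which its call begins: read the wrist's pose just before it. calibration takes no time and is no camera call; for the wrist camera it gives the pose at the moment of the call.
A pose or a line that the arm cannot do raises ctrl.IKError and nothing moves.
- ctrl.job_done(): hands the job in; it is judged then, once.
The state is a dict: "time": time; "joints": joint angles; "qvel": joint speeds; "tau": joint torques, N m; "tcp_pos": TCP position; "tool_rot": TCP orientation; "wrist_force": force on the tool from outside, world axes, zero at the start; "moment": the same for the moment, N m; "finger_gap": opening from 0.0 (shut) to 1.0 (fully open); "finger_force": force on a finger pad.
Only numpy, scipy, OpenCV 4.12 (cv2) and the standard library are available. Lean on these libraries where they do the work, as an engineer would, in place of code of your own. Each camera call takes 0.05 s, during which the arm holds its last target. There are 200 camera calls.

## Task

Plug the square-footed sensor in the pale blue sleeve fully home into the square socket of the aluminium plate while the plate still lies back on the raised basalt step. Then take the plate by its black upright grip and slide it, flat on the step, straight out over the step's end until the plate's outer end is level with the pointer; the sensor makes the overhanging plate nose-heavy, so keep hold of it so that it lies flat, and finish while still holding it there. Never lift or tip the plate, and leave the other things where they are.

Things in the scene. Friction and masses are not known exactly. Their poses are not given: they have to be found in the camera images.
- step: Raised step of dark basalt fixed to the shelf: 160 (x) by 250 (y) by 60 mm high, origin at the centre of its underside. Its own +y axis points outward, along the slide; its outer end face is at y = +125 mm, its flat top at z = 60 mm.
- plate: Loose aluminium plate, 0.57 kg, on the step; origin mid-length on its underside, +y to the outer end (y=+120 mm). y=-120 to +60: board 76 mm wide, 8 thick; y=+60 to +120: socket block 60 wide, 30 high. It lies parallel to the step within 3 degrees at the start. With the sensor in, it tips once its overhang passes about 65 mm unless held.
- socket (a point): Centre of the socket's mouth on the top of the plate's socket block (30 mm above the plate's underside, 30 mm from its outer end). Square hole 29 by 29 mm, 24 mm deep, sides along the plate's x and y, 3 mm chamfer. Axes as the plate's.
- plate_grip (a point): Point on the plate's black upright grip, a block 40 (x) by 24 (y) mm that stands 8 to 50 mm above the plate's underside. The point is at its middle, 30 mm above the underside, on the centre line, 215 mm from the outer end. Axes as the plate's.
- plate_end (a point): Middle of the top edge of the plate's outer end, 30 mm above the underside. Axes as the plate's.
- sensor_mid (a point): Centre, half-way up, of the loose upright sensor (0.6 kg), 72 mm high: steel foot 26x26x22 mm, above it a pale blue square sleeve 40x40x48 mm, sides parallel to the foot's, and a 2 mm steel disc. Own z up. The point is 36 mm above the foot's end, 14 mm above the sleeve's lower face, which rests on the socket block when fully home. Any quarter turn fits.
- pointer: Fixed slim steel post, 12 mm thick, 100 high, on a 36 mm round foot beyond the step's end, 80 mm to the +x side of the plate's path; origin under its foot, axes parallel to the step's. A thin blade at 85 mm height points to its -x, ending 24 mm from the post's axis. Its centre line marks where the plate's outer end must come along y (95 to 130 mm overhang). It is no stop.
- level: Bystander, to be left alone: round brass bubble level, 48 mm across, 16 mm high; origin under its centre.
- collar: Bystander, to be left alone: steel locking collar (ring), 48 mm across, 15 mm high; origin under its centre.
- standoff: Bystander, to be left alone: ribbed white porcelain standoff, 36 mm across, 46 mm high; origin under its centre.
- washers: Bystander, to be left alone: stack of copper washers, 34 mm across, 18 mm high; origin under its centre.
- clip: Bystander, to be left alone: steel spring clip pinning a spare pale blue tube 24 mm in diameter and 90 mm long (lying, 31 mm high); origin under its centre.
- driver: Bystander, to be left alone: screwdriver lying down, 160 mm long.
Not all that is in view belongs to the job. Leave any brown or pink look-alike of the part that bears sensor_mid alone. Leave any pink look-alike of the pointer alone.

How it is judged (in metres and radians):
On the way:
1. the sensor is fully home in the socket while the plate still lies back on the step (overhang under 40 mm) (horizontal distance between sensor_mid and socket below 0.006 m and z of sensor_mid in the frame of socket below 0.018 m and angle between sensor_mid's own z axis and vertical below 0.08 rad and y of plate_end in the frame of step below 0.165 m), for 0.2 s.
At the end, for the whole second after the job is handed in: Sensor fully home in the socket (within 4 mm); plate flat on the step (tilt under 0.05 rad, height within 6 mm), straight out within 0.1 rad, outer end within 6 mm of the pointer line along the slide, still, not leaning on the pointer, and held by the fingers (over 1 N) (horizontal distance between sensor_mid and socket below 0.006 m and z of sensor_mid in the frame of socket below 0.018 m and angle between sensor_mid's own z axis and vertical below 0.08 rad and y of plate_end in the frame of pointer between -0.006 and 0.006 m and angle between the y axis of plate and the y axis of step, either way round below 0.1 rad and angle between plate's own z axis and vertical below 0.05 rad and height (world z) of plate between 0.054 and 0.066 m and contact force between plate and step above 0.5 N and contact force between the fingers and plate above 1 N and contact force between plate and pointer below 0.5 N and linear speed of plate below 0.02 m/s); the arm keeps its last pose, push and grip.
It fails at once if the plate is lifted off or pushed off the step (height (world z) of plate above 0.078 m or height (world z) of plate below 0.045 m).
It fails at once if the plate tips (over 0.12 rad) (angle between plate's own z axis and vertical above 0.12 rad).
It fails at once if a bystander is disturbed (moved over 30 mm) (distance of any of level, collar, standoff, washers, clip, driver from where it was at the start of the episode above 0.03 m).
It also fails if it takes over 61 s, if anything falls off the work surface, if the arm or the gripper's body presses on something with over 40 N, if the wrist force passes 120 N, or if a joint passes its speed limit or range.

## Working session

There is one attempt and no reset: what is moved stays moved. The work goes in short steps, each a Python script; the robot and the scene stay as the last script left them, time stands still between calls to the robot, and variables do not carry over. Pictures are saved under pics/ and viewed, at most 10 in all, crops included, and the job is handed in when it is done.

```bash
mkdir -p pics; cat > h.py <<'E'
import numpy as np, cv2
from station import ctrl, kinematics, cams
def shot(n):
    c=cams.calibration(n); im,d=cams.camera(n); return im,d,c
def save(p,im): cv2.imwrite('pics/'+p,cv2.cvtColor(np.ascontiguousarray(im),cv2.COLOR_RGB2BGR))
def cloud(d,c):
    K=c['intrinsics'];R=np.array(c['R']);t=np.array(c['t'])
    v,u=np.mgrid[:d.shape[0],:d.shape[1]]
    P=np.stack([(u-K[0][2])/K[0][0]*d,(v-K[1][2])/K[1][1]*d,d],-1)
    return (P-t)@R
def ray(u,v,z,c):
    K=c['intrinsics'];R=np.array(c['R']);t=np.array(c['t'])
    r=R.T@np.array([(u-K[0][2])/K[0][0],(v-K[1][2])/K[1][1],1]);o=-R.T@t
    return o+r*(z-o[2])/r[2]
E
python3 - <<'E'
from h import *
for n in('scene','top'):
    im,d,c=shot(n); save(n+'.png',im); np.savez(n,im=im,d=d,**{k:np.array(v) for k,v in c.items()})
    print(n,np.array(c['intrinsics']).tolist(),(-np.array(c['R']).T@c['t']).round(),np.round(c['R'],2).tolist())
print(ctrl.read_state())
E
```

```text
scene [[409.6525163889516, 0.0, 319.7578748344165], [0.0, 409.6525163889516, 198.23383569386877], [0.0, 0.0, 1.0]] [1208.  171.  761.] [[-0.22, 0.98, -0.01], [0.68, 0.14, -0.72], [-0.7, -0.16, -0.7]]
top [[423.9321962174362, 0.0, 321.11810984247217], [0.0, 423.9321962174362, 203.37178444519], [0.0, 0.0, 1.0]] [ 406.   14. 1424.] [[-0.02, -1.0, -0.01], [-1.0, 0.02, -0.08], [0.08, 0.01, -1.0]]
{'time': 0.1, 'joints': array([ 1.01890800e+00,  2.21170797e-01,  1.52751156e+00,  3.19561856e-05,
        1.39469108e+00, -1.26050966e-01]), 'qvel': array([-0.00093817, -0.00111191, -0.00307069, -0.00022743,  0.00151923,
        0.00084523]), 'tau': array([ 2.07447913e-03, -4.95945275e+01, -3.88519192e+01,  7.02714873e-02,
        5.14995831e-02, -3.49612162e-05]), 'tcp_pos': array([257.84500946, 568.71501724, 221.52420328]), 'tool_rot': array([-3.10902636e-04,  2.11316233e-01,  9.77417340e-01, -8.34496672e-04]), 'wrist_force': array([-0.74733072,  0.47291414,  0.5788434 ]), 'moment': array([ 0.02810194, -0.00883654, -0.0182937 ]), 'finger_force': 0.0, 'finger_gap': 0.9975064375461077}
```

View pics/scene.png

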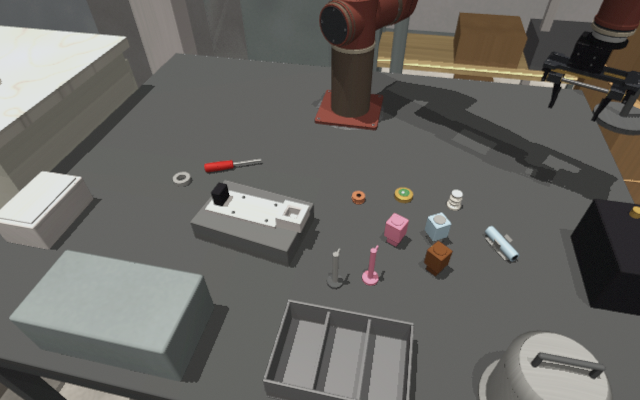

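View pics/top.png

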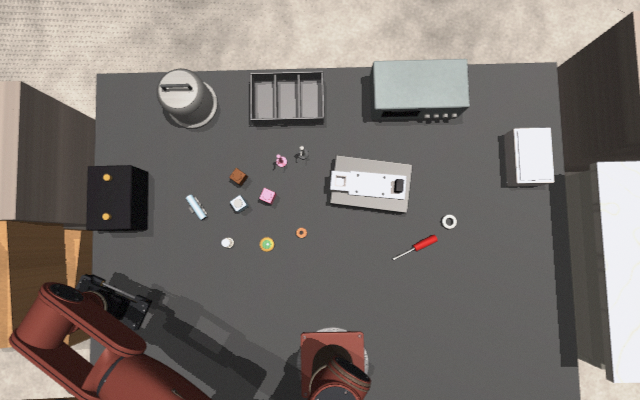

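Candidates for the sensor: pale blue cube at scene (438,227) / top (238,204); pink (397,229) and brown (438,258) look-alikes; the clip's pale blue tube (502,243). I choose the pale blue cube. For the pointer I choose the grey post at scene (336,268), not the pink one (372,265). Next I check both from near with the wrist camera.

```bash
python3 - <<'E'
from h import *
for n,pts in(('top',[(238,204),(302,153),(268,197),(238,177)]),('scene',[(438,222),(336,284),(397,222)])):
    z=np.load(n+'.npz'); c={k:z[k] for k in('intrinsics','R','t')}
    P=cloud(z['d'],c); 
    for u,v in pts: print(n,u,v,P[v,u].round(1))
    m=(abs(P[...,2]-60)<3)&(P[...,0]>400)&(P[...,0]<700)&(P[...,1]>-350)&(P[...,1]<100)
    q=P[m]; r=cv2.minAreaRect(q[:,:2].astype(np.float32)); print('step',m.sum(),r,np.median(q[:,2]))
    hsv=cv2.cvtColor(z['im'],cv2.COLOR_RGB2HSV)
    print(hsv[pts[0][1],pts[0][0]],z['im'][pts[0][1],pts[0][0]])
E
cat > w.py <<'E'
from h import *
c=cams.calibration('wrist'); s=ctrl.read_state()
print(np.array(c['intrinsics']).round(1).tolist(), np.array(c['R']).round(3).tolist(), -np.array(c['R']).T@c['t'], s['tcp_pos'])
E
python3 w.py
```

```text
top 238 204 [524.4 292.2  66.8]
top 302 153 [690.7  84.2  42.1]
top 268 197 [544.4 194.9  69.9]
top 238 177 [612.3 292.   65. ]
step 1483 ((581.7447509765625, -138.04266357421875), (251.42417907714844, 159.85015869140625), 81.58468627929688) 59.52450260495841
[ 18  11 224] [224 220 214]
scene 438 222 [540.5 288.6  73.6]
scene 336 284 [705.9  86.8   6.1]
scene 397 222 [557.9 198.2  71.9]
step 2431 ((593.537353515625, -82.08409118652344), (365.97979736328125, 161.1664581298828), 81.17947387695312) 59.192394109511206
[ 26  10 181] [181 180 174]
[[309.7, 0.0, 317.0], [0.0, 309.7, 199.5], [0.0, 0.0, 1.0]] [[0.413, 0.911, -0.002], [0.869, -0.394, 0.3], [0.272, -0.126, -0.954]] [180.96503748 603.54610639 382.05591794] [257.84500946 568.71501724 221.52420328]
```

```bash
cat >> h.py <<'E'
from scipy.spatial.transform import Rotation as Ro
def down(a):
    """tool down, closing axis y along world angle a (rad)"""
    y=np.array([np.cos(a),np.sin(a),0]);z=np.array([0,0,-1.]);x=np.cross(y,z)
    q=Ro.from_matrix(np.stack([x,y,z],1)).as_quat(); return np.roll(q,1)
def wrays(c,uv):
    K=np.array(c['intrinsics']); p=cv2.fisheye.undistortPoints(np.asarray(uv,float).reshape(1,-1,2),K,np.zeros(4))[0]
    return np.c_[p,np.ones(len(p))]
def wcloud(d,c):
    v,u=np.mgrid[:400,:640]; r=wrays(c,np.stack([u,v],-1)).reshape(400,640,3)
    return (r*d[...,None]-np.array(c['t']))@np.array(c['R'])
def wray(uv,z,c):
    R=np.array(c['R']);o=-R.T@np.array(c['t']);r=wrays(c,uv)@R
    return o+r*((z-o[2])/r[:,2])[:,None]
def wshot(name):
    im,d,c=shot('wrist'); save(name+'.png',im); np.savez(name,im=im,d=d,**{k:np.array(v) for k,v in c.items()}); return im,d,c
def load(name):
    z=np.load(name+'.npz'); return z['im'],z['d'],{k:z[k] for k in('intrinsics','R','t')}
E
python3 - <<'E'
from h import *
# current yaw of closing axis
R=Ro.from_quat(np.roll(ctrl.read_state()['tool_rot'],-1)).as_matrix(); a=np.arctan2(R[1,1],R[0,1]); print('yaw',a)
for a_ in (a,a-1,a+1,np.pi,0,np.pi/2,-np.pi/2):
    print(a_,[kinematics.ik([x,y,220],down(a_)) is not None for x,y in((515,290),(590,-100))], kinematics.ik([515,290,220],down(a_)))
ctrl.move_to([500,290,220],down(a-0.5)); ctrl.pause(.3)
im,d,c=wshot('ws')
print(ctrl.read_state()['time'])
E
```

```text
yaw 1.1449535645997646
1.1449535645997646 [True, True] [ 3.79468602e-01  1.41725713e-01  1.62099586e+00 -4.44089210e-16
  1.37887108e+00 -7.65484963e-01]
0.1449535645997646 [True, True] [ 3.79468602e-01  1.41725713e-01  1.62099586e+00 -4.44089210e-16
  1.37887108e+00  2.34515037e-01]
2.1449535645997644 [True, True] [ 3.79468602e-01  1.41725713e-01  1.62099586e+00 -4.44089210e-16
  1.37887108e+00 -1.76548496e+00]
3.141592653589793 [False, False] None
0 [True, True] [ 3.79468602e-01  1.41725713e-01  1.62099586e+00 -4.44089210e-16
  1.37887108e+00  3.79468602e-01]
1.5707963267948966 [True, True] [ 3.79468602e-01  1.41725713e-01  1.62099586e+00 -4.44089210e-16
  1.37887108e+00 -1.19132772e+00]
-1.5707963267948966 [True, True] [ 3.79468602e-01  1.41725713e-01  1.62099586e+00 -4.44089210e-16
  1.37887108e+00  1.95026493e+00]
1.8333
```

View pics/ws.png

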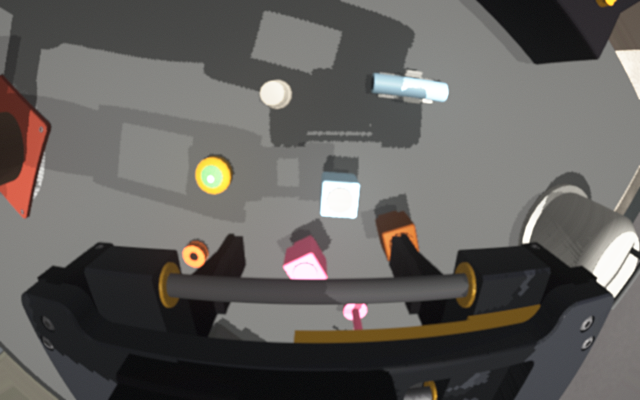

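The wrist view shows the chosen pale blue sensor with its bright steel disc at (340,195), the pink one at (305,262) and the brown one at (398,235). The pale blue choice stands. Next I compute its pose and look at the plate.

```bash
python3 - <<'E'
from h import *
im,d,c=load('ws'); P=wcloud(d,c)
m=(abs(P[...,2]-70)<6)&(np.hypot(P[...,0]-530,P[...,1]-290)<40)
q=P[m]; print('z',np.median(q[:,2]),m.sum(),cv2.minAreaRect(q[:,:2].astype(np.float32)))
v,u=np.nonzero(m); print('pix',u.min(),u.max(),v.min(),v.max())
r=cv2.minAreaRect(np.c_[u,v].astype(np.float32)); b=cv2.boxPoints(r)
w=wray(b,70,c)[:,:2]; print('corners',w.round(1).tolist(),w.mean(0))
e=np.diff(np.r_[w,w[:1]],axis=0); print(np.degrees(np.arctan2(e[:,1],e[:,0])),np.hypot(*e.T))
# other objects near
hi=(P[...,2]>40)&(P[...,2]<75)&(np.hypot(P[...,0]-530,P[...,1]-290)<130)&~m
n,l,s,_=cv2.connectedComponentsWithStats(hi.astype(np.uint8))
for i in range(1,n):
    if s[i,4]>150: print('other',s[i],P[l==i].mean(0).round(),cv2.minAreaRect(P[l==i][:,:2].astype(np.float32)))
# plate view
ctrl.move_to([575,-60,260],down(0.15)); ctrl.pause(.3)
wshot('wp'); s=ctrl.read_state(); print(s['time'],s['tcp_pos'])
E
```

```text
z 68.74667154086994 1329 ((526.0858154296875, 293.4393005371094), (40.46794128417969, 40.62034225463867), 33.66777801513672)
pix 320 359 180 217
corners [[519.5, 266.7], [497.2, 300.0], [530.0, 321.7], [553.7, 289.0]] [525.10253427 294.35309869]
[ 123.78905725   33.54232855  -54.13257204 -146.93123293] [39.97808112 39.38554851 40.34857268 40.85171121]
other [321 174  38  16 179] [514. 308.  53.] ((514.416259765625, 307.80767822265625), (40.49130630493164, 10.282916069030762), 46.99243927001953)
other [378 215  41  46 842] [604. 300.  62.] ((613.7755737304688, 295.9342041015625), (41.225250244140625, 38.613162994384766), 53.3485107421875)
other [ 283  243   44   36 1183] [544. 207.  64.] ((548.07763671875, 200.5149688720703), (40.59055709838867, 38.98365783691406), 64.4620132446289)
3.5333 [575.01401691 -59.30243735 259.93443923]
```

View pics/wp.png

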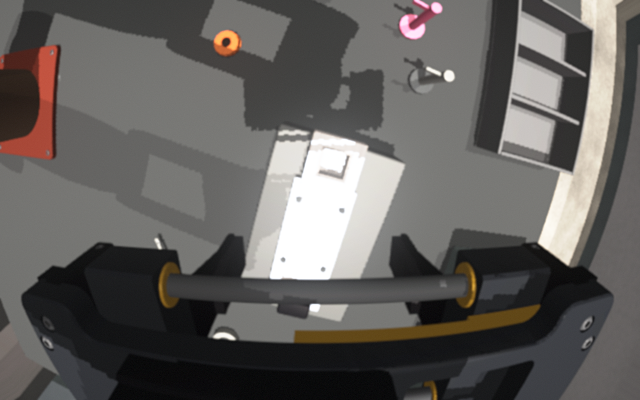

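The picture shows the plate with its white socket at (330,165), the grip mostly hidden at (292,308), the grey pointer at (430,78), and the pink look-alike at (420,20). Measuring from depth.

```bash
cat > m.py <<'E'
from h import *
def rect(P,m,tag):
    q=P[m][:,:2].astype(np.float32); r=cv2.minAreaRect(q); print(tag,len(q),np.round(r[0],1),np.round(r[1],1),round(r[2],2),'z',np.median(P[m][:,2]).round(1))
near=lambda P,x,y,r:np.hypot(P[...,0]-x,P[...,1]-y)<r
if __name__=='__main__':
    for n in('wp','top','scene'):
        im,d,c=load(n); P=(wcloud if n=='wp' else cloud)(d,c); X,Y,Z=P[...,0],P[...,1],P[...,2]
        print('==',n)
        s=near(P,582,-138,170)
        rect(P,s&(abs(Z-60)<4),'step'); rect(P,s&(abs(Z-68)<4),'board'); rect(P,s&(Z>84)&(Z<95)&(Y>-120),'block')
        rect(P,s&(Z>102)&(Z<115)&(Y<-120),'grip')
        f=near(P,700,86,45)
        for z0,z1 in((3,10),(30,70),(78,92),(92,106)):
            m=f&(Z>z0)&(Z<z1)
            if m.sum()>3: rect(P,m,f'ptr{z0}')
E
python3 m.py
python3 - <<'E'
from h import *
im,d,c=load('wp'); 
a=cv2.resize(im[40:200,280:480],None,fx=3,fy=3,interpolation=cv2.INTER_CUBIC)
im2=load('scene')[0][235:295,300:400]; b=cv2.resize(im2,(600,360),interpolation=cv2.INTER_CUBIC)
save('crop.png',np.vstack([np.clip(a[:240]*0.9,0,255).astype(np.uint8),b]))
E
```

```text
== wp
step 9925 [ 581.6 -135.1] [257.4 160.5] 81.65 z 58.4
board 6100 [ 578.2 -126.8] [240.5  77.4] 83.47 z 66.3
block 2275 [588.4 -37.9] [61.7 61.1] 83.31 z 88.2
grip 366 [ 567.4 -223.1] [39.9 21.7] 1.49 z 108.2
ptr3 361 [694.1  82.9] [34.1 35.4] 27.55 z 6.3
ptr30 103 [692.3  81.6] [ 6.7 12.6] 30.33 z 50.9
ptr78 115 [685.3  85.3] [ 9.9 28.1] 69.3 z 87.3
ptr92 105 [695.5  82.8] [11.7 11.3] 10.59 z 98.2
== top
step 1894 [ 581.6 -138.4] [251.8 160.3] 81.37 z 59.5
board 1058 [ 581.6 -138.9] [242.7 156.4] 81.47 z 66.9
block 259 [589.3 -38.5] [59.5 60.7] 83.53 z 88.5
grip 100 [ 568.4 -221.5] [22.7 38.5] 88.2 z 108.3
ptr3 91 [702.1  87.8] [78.3 83. ] 89.08 z 5.0
ptr30 8 [692.1  79.8] [1.9 9.1] 28.8 z 48.8
ptr78 11 [687.1  82.6] [27.4  8.3] 4.48 z 86.1
ptr92 12 [695.5  81.9] [10.1 10.6] 65.52 z 99.6
== scene
step 2645 [ 584.6 -137. ] [257.2 162. ] 81.13 z 59.1
board 1613 [ 580.8 -128.6] [242.3  81.1] 83.52 z 67.1
block 441 [591.4 -39. ] [61.4 64. ] 84.24 z 88.8
grip 144 [ 571.4 -222.5] [25.  40.4] 85.22 z 108.5
ptr3 141 [704.4  83.9] [50.7 44.6] 87.77 z 7.0
ptr30 65 [701.5  81.4] [11.9  6. ] 82.86 z 48.3
ptr78 32 [689.5  82.5] [28.6  8.5] 0.65 z 87.0
ptr92 33 [697.6  82.6] [11.8 10.3] 12.94 z 98.5
```

View pics/crop.png

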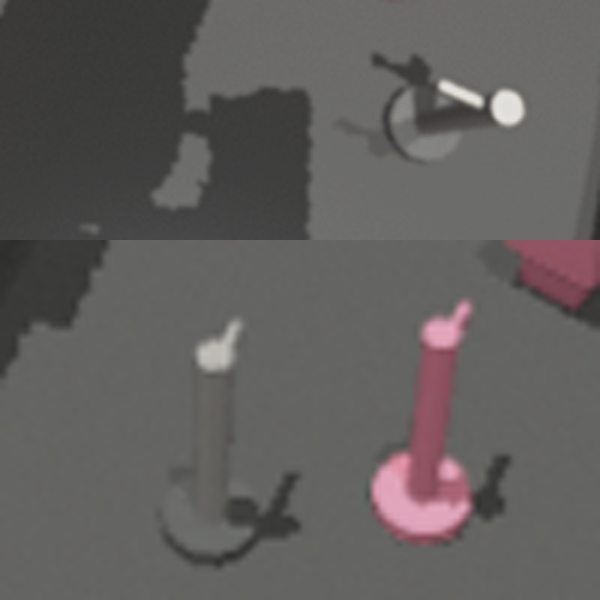

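The crop confirms the grey post, whose blade points at the plate's path; the pink one is left alone. Plate yaw is 83.5°, step 81.4°, overhang about 5 mm and the slide about 105 mm. Now the grasp.

```bash
python3 - <<'E'
from h import *
from m import rect,near
for n in('top','scene'):
    im,d,c=load(n); P=cloud(d,c); rect(P,near(P,526,294,40)&(P[...,2]>66)&(P[...,2]<76),n)
a=np.radians(33.6)
ctrl.grip(0.75,30)
ctrl.move_to([525.5,294,120],down(a)); ctrl.pause(.2)
print(ctrl.move_l([525.5,294,33],speed=80,until_force=8))
s=ctrl.read_state(); print(s['tcp_pos'],s['wrist_force'])
ctrl.grip(0,30); s=ctrl.read_state(); print('gap',s['finger_gap']*87,s['finger_force'],s['wrist_force'],s['tcp_pos'])
ctrl.move_l([525.5,294,110],speed=100); ctrl.move_l([525.5,294,190],speed=150); ctrl.pause(.3)
s=ctrl.read_state(); print('gap',s['finger_gap']*87,s['finger_force'],s['wrist_force'],s['tcp_pos'],s['time'])
wshot('wh')
E
```

```text
top 124 [527.6 291.1] [39.6 38.1] 34.29 z 70.5
scene 228 [530.1 290.3] [41.6 41.4] 32.57 z 69.4
False
[526.10429586 294.24409144  33.75270395] [-0.5080898  -0.63896204 -0.26132274]
gap 39.93048149978066 29.86060572322458 [0.8355022  2.28028366 1.45975382] [525.96658358 294.30159342  33.34116656]
gap 39.882558784147825 29.8363276978489 [ 0.05849568 -0.03927104 -5.38478503] [524.94552506 293.7688966  188.81982632] 9.575
```

View pics/wh.png

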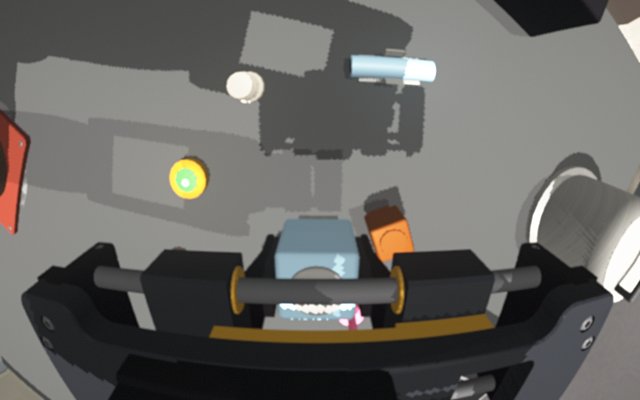

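The sensor is in the fingers, its sleeve face visible at (318,245). I check its offset across the fingers from that face.

```bash
python3 - <<'E'
from h import *
im,d,c=load('wh'); P=wcloud(d,c)
s=ctrl.read_state(); R=Ro.from_quat(np.roll(s['tool_rot'],-1)).as_matrix()
T=(P-s['tcp_pos'])@R
for v0,v1 in((222,235),(235,250),(250,264),(272,280)):
    q=T[v0:v1,292:344].reshape(-1,3); print(v0,np.median(q,0).round(1),q[:,0].std().round(1))
row=T[240]; blue=[u for u in range(260,380) if abs(T[240,u,0]-np.median(T[240,300:340,0]))<4]; print(blue[0],blue[-1],T[240,blue[0]].round(1),T[240,blue[-1]].round(1))
# camera position in tool
print(((-np.array(c['R']).T@c['t'])-s['tcp_pos'])@R, 'toolx world',R[:,0])
im,d,c=shot('top'); P=cloud(d,c)
m=(np.hypot(P[...,0]-526,P[...,1]-294)<60)&(P[...,2]>100); print('top pts',m.sum())
im,d,c=shot('scene'); P=cloud(d,c); save('s2.png',cv2.resize(im[120:260,370:510],None,fx=4,fy=4)); np.savez('s2',d=d,im=im,**{k:np.array(v) for k,v in c.items()})
T=(P-s['tcp_pos'])@R; hs=cv2.cvtColor(im,cv2.COLOR_RGB2HSV)
m=(np.hypot(T[...,0],T[...,1])<34)&(T[...,2]<10)&(T[...,2]>-40)&(hs[...,0]>85)&(hs[...,0]<110)&(hs[...,1]>25)
q=T[m]; print(m.sum(), np.percentile(q,[1,10,50,90,99],axis=0).round(1))
E
```

```text
222 [18.7 -1.2 -4.3] 3.6
235 [ 18.7  -1.2 -21.5] 4.1
250 [ 17.1  -1.3 -34. ] 4.6
272 [  8.8  -1.1 -36.7] 9.2
279 354 [ 16.4 -21.1 -14.9] [ 18.   17.4 -18.2]
[  84.07464691   -1.22899381 -160.18046461] toolx world [-5.53369352e-01  8.32935944e-01  2.71919796e-04]
top pts 2509
421 [[-25.2 -23.2 -38. ]
 [-24.4 -14.4 -36.2]
 [-22.7   9.2 -20.6]
 [-11.   20.5   2.2]
 [ -2.7  29.3   8.4]]
```

```bash
python3 - <<'E'
from h import *
a=np.radians(-6.5); p=[589.2,-36.3]
ctrl.move_to([*p,170],down(a)); ctrl.move_l([*p,130],speed=100); ctrl.pause(.3)
s=ctrl.read_state(); print(s['tcp_pos'],s['wrist_force'],s['moment'])
hit=ctrl.move_l([*p,101],speed=20,until_force=8)
s=ctrl.read_state(); print(hit,s['tcp_pos'],s['wrist_force'],s['moment'],s['time'])
im,d,c=shot('scene'); save('s3.png',cv2.resize(im[150:250,200:340],None,fx=5,fy=5,interpolation=cv2.INTER_CUBIC))
E
```

```text
[589.69958211 -36.41622896 130.80067868] [-0.31247718  0.67614    -5.98555287] [-0.04893858  0.07671643  0.02944649]
False [589.22540854 -36.30994584 101.41217148] [-2.48562191  0.34993597 -1.26265159] [0.02019816 0.57853081 0.04559467] 13.45
```

View pics/s3.png

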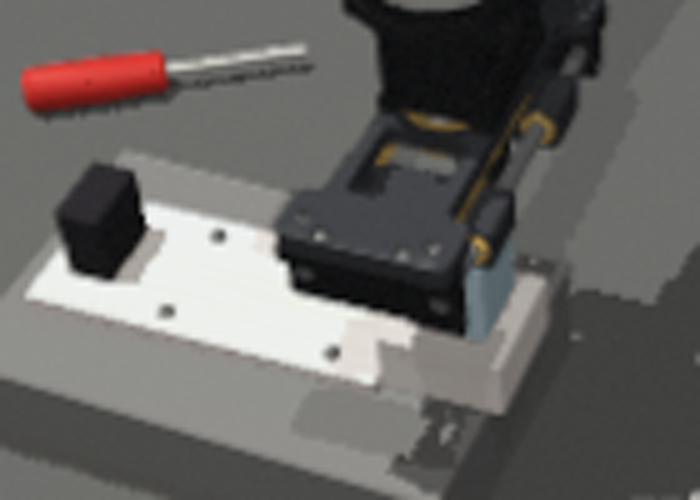

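The sensor went in: its sleeve at (490,295) stands on the block. I press lightly, release, retreat and check from above while moving to the grip.

```bash
python3 - <<'E'
from h import *
from m import rect,near
p=[589.2,-36.3]
print(ctrl.move_l([*p,97],speed=15,until_force=10)); s=ctrl.read_state(); print(s['tcp_pos'],s['wrist_force'])
ctrl.grip(0.7); s=ctrl.read_state(); print(s['wrist_force'],s['finger_gap'])
ctrl.move_l([*p,210],speed=150)
ctrl.move_to([560,-130,260],down(np.radians(-6.5))); ctrl.pause(.3)
im,d,c=wshot('wq'); P=wcloud(d,c); Z=P[...,2]
s=near(P,582,-138,170)
rect(P,s&(abs(Z-59)<4),'step'); rect(P,s&(abs(Z-67)<4),'board');rect(P,near(P,589,-38,40)&(Z>131)&(Z<143),'sensor top')
rect(P,near(P,589,-38,60)&(Z>84)&(Z<93),'block')
im,d,c=shot('top'); np.savez('t2',im=im,d=d,**{k:np.array(v) for k,v in c.items()}); P=cloud(d,c); Z=P[...,2]
rect(P,near(P,589,-38,40)&(Z>131)&(Z<145),'sensor top(top)'); rect(P,near(P,568,-222,35)&(Z>102)&(Z<115),'grip(top)')
rect(P,near(P,589,-38,60)&(Z>84)&(Z<93),'block(top)')
print(ctrl.read_state()['time'])
E
```

```text
True
[589.41278495 -36.2902751  101.05652846] [ 0.15140084 -0.09270597  2.96237558]
[-0.16186297  0.13030999 -0.43225592] 0.7028669010537858
step 12342 [ 581.1 -138.2] [250.1 161. ] 81.46 z 58.3
board 8098 [ 575.2 -157.3] [180.5  76.4] 83.28 z 66.4
sensor top 1874 [587.5 -38.3] [39.8 40.3] 83.55 z 136.8
block 1256 [588.9 -37.5] [59.7 60.2] 83.49 z 88.3
sensor top(top) 165 [588.  -39.7] [39.9 39. ] 85.02 z 137.0
grip(top) 37 [ 561.7 -224.5] [16.2 25.2] 89.21 z 108.5
block(top) 154 [589.3 -38.3] [59.2 61.2] 83.42 z 88.6
16.2083
```

View pics/wq.png

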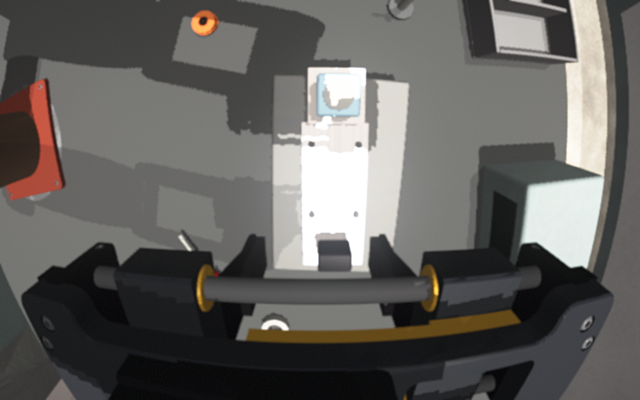

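Sensor seated: its top is level with home height and centred on the socket. It shows at (340,92), with the grip at (335,255). Now I take the grip, closing along the plate's y.

```bash
python3 - <<'E'
from h import *
g=[567.9,-222]; a=np.radians(83.4)
ctrl.grip(0.62,45)
ctrl.move_to([*g,160],down(a)); ctrl.move_l([*g,120],speed=150); ctrl.pause(.2)
print(ctrl.move_l([*g,74],speed=60,until_force=8)); s=ctrl.read_state(); print(s['tcp_pos'],s['wrist_force'])
ctrl.grip(0,45); ctrl.pause(.2)
s=ctrl.read_state(); print('gap',s['finger_gap']*87,s['finger_force'],s['wrist_force'],s['tcp_pos'],s['time'])
E
```

```text
False
[ 568.23295916 -222.1942473    74.36574196] [ 0.80161904  1.35900673 -0.87556671]
gap 23.849104130787023 44.99890515580773 [0.0851128  1.72615711 2.02137632] [ 567.93121306 -221.84451304   74.09082556] 20.55
```

```bash
python3 - <<'E'
from h import *
from m import rect,near
u=np.array([np.cos(np.radians(81.5)),np.sin(np.radians(81.5))]); g=np.array([567.9,-221.9])
for D,z in((0,73.3),(35,73.3),(65,73.3),(100,73)):
    ctrl.move_l([*(g+D*u),z],speed=40); s=ctrl.read_state(); print(D,s['tcp_pos'].round(2),s['wrist_force'].round(1),s['moment'].round(2),s['finger_force'])
ctrl.pause(.4); s=ctrl.read_state(); print(s['tcp_pos'].round(2),s['wrist_force'].round(1))
e=s['tcp_pos'][:2]+185*np.array([np.cos(np.radians(83.4)),np.sin(np.radians(83.4))])
for n in('wrist','top','scene'):
    im,d,c=shot(n); P=(wcloud if n=='wrist' else cloud)(d,c); Z=P[...,2]; print('==',n)
    if n=='scene': save('s4.png',cv2.resize(im[150:300,200:400],None,fx=4,fy=4,interpolation=cv2.INTER_CUBIC))
    rect(P,near(P,*e,50)&(Z>84)&(Z<93),'block'); rect(P,near(P,*e,40)&(Z>131)&(Z<143),'sensor')
    rect(P,near(P,695,82,40)&(Z>92)&(Z<106),'ptr'); rect(P,near(P,582,-138,170)&(abs(Z-59)<4),'step')
print(e,s['time'])
E
```

```text
0 [ 567.96 -221.87   74.1 ] [-3.3  2.1  5.9] [0.42 0.41 0.03] 44.99900780618191
35 [ 573.64 -189.28   74.17] [-0.3 -5.1  2. ] [-0.46  0.19  0.05] 45.03225745683795
65 [ 578.27 -159.75   74.34] [-0.5 -5.8  3.3] [-0.71  0.23  0.06] 45.011768667027354
100 [ 583.87 -125.73   74.63] [ 0.6 -6.2  5.4] [-1.12  0.29  0.07] 45.00081078149378
[ 583.84 -125.76   74.59] [-1.5 -7.   6.1]
== wrist
block 1415 [590.7  59.2] [62.3 33.8] 83.57 z 87.9
sensor 1467 [601.9  55.6] [40.8 39.7] 81.77 z 136.3
ptr 0 [0. 0.] [0. 0.] 0.0 z nan
step 39045 [ 583.4 -119.3] [288.8 159.7] 81.62 z 58.3
== top
block 141 [605.1  57.3] [60.1 60. ] 83.44 z 88.2
sensor 161 [603.9  56.5] [39.8 40.5] 83.55 z 136.6
ptr 14 [696.   82.2] [10.6  8.5] 46.17 z 99.4
step 1002 [ 584.9 -118.7] [291.7 159.6] 81.42 z 58.9
== scene
block 286 [608.   56.7] [60.4 62.7] 83.04 z 88.8
sensor 271 [606.2  56.3] [39.7 41.4] 83.42 z 137.3
ptr 33 [698.8  82.9] [14.  10.2] 11.03 z 98.6
step 3012 [ 587.9 -118.5] [295.1 161.1] 81.58 z 59.1
[605.10616541  58.01351874] 24.15
  return _methods._mean(a, axis=axis, dtype=dtype,
  ret = ret.dtype.type(ret / rcount)
```

View pics/s4.png

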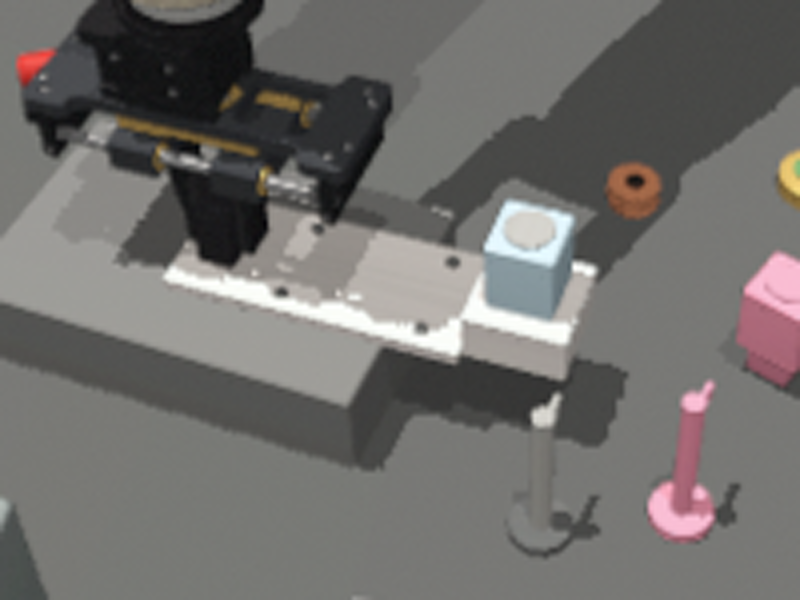

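The plate lies flat with the sensor upright at (530,260), about 8 mm short of the grey pointer (545,410). Final nudge and check.

```bash
python3 - <<'E'
from h import *
from m import rect,near
u=np.array([np.cos(np.radians(81.5)),np.sin(np.radians(81.5))]); g=np.array([567.9,-221.9])
ctrl.move_l([*(g+108.2*u),72],speed=20); ctrl.pause(.6)
s=ctrl.read_state(); print(s['tcp_pos'].round(2),s['wrist_force'].round(1),s['finger_force'],np.abs(s['qvel']).max(),'moved',(s['tcp_pos'][:2]-[583.84,-125.76])@u)
e=np.array([606.3,65.5]); v=np.array([np.cos(np.radians(83.4)),np.sin(np.radians(83.4))])
for n in('top','scene'):
    im,d,c=shot(n); P=cloud(d,c); Z=P[...,2]
    def ctr(m): return np.array(cv2.minAreaRect(P[m][:,:2].astype(np.float32))[0])
    b=near(P,*e,50)&(Z>84)&(Z<93); p=near(P,695,82,40)&(Z>92)&(Z<106); rect(P,b,'block'); rect(P,near(P,*e,40)&(Z>131)&(Z<143),'sensor')
    print(n,'end-pointer',(ctr(b)+30*v-ctr(p))@u)
    q=P[b]; print('plane',np.linalg.lstsq(np.c_[q[:,:2],np.ones(len(q))],q[:,2],rcond=None)[0][:2])
print(s['time'])
E
```

```text
[ 585.58 -118.4    74.51] [-1.8 -9.1  8.9] 45.01250269822776 0.0017529195721526026 moved 7.538477365951739
block 148 [606.9  64.6] [60.2 60.3] 83.82 z 87.9
sensor 161 [605.4  64. ] [39.8 39.1] 83.78 z 137.4
top end-pointer 0.03006079249557062
plane [-0.00743821 -0.00988468]
block 288 [608.8  64.1] [60.7 60.5] 83.74 z 88.6
sensor 276 [608.4  64.1] [39.3 41.6] 83.68 z 137.3
scene end-pointer -1.1827738373027303
plane [-0.01344179 -0.00676756]
25.4667
```

```bash
python3 -c "
from station import ctrl
print(ctrl.job_done())"
```

```text
the job is handed in; nothing more can be done
None
```

The sensor is home in the socket and the plate is slid straight out, held flat by its grip with its outer end within about 1 mm of the pointer line by both cameras; the job was handed in at about 25 s, with no verdict returned.

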